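Warm the shaving soap

TASK

Stand the closed aluminium tin upright on the round plate of the soap warmer, so that the whole of its base is on the plate; set it down, do not drop it. Then turn the warmer's dial until its pointer rests in the notch of the mark with two dots. Leave the other things on the shelf where they are.

Things in the scene. Friction and masses are not known exactly. Their poses are not given: they have to be found in the camera images.
- shelf: Stainless steel rail shelf, fixed, 220 x 940 mm, flat top 130 mm above the table; origin on the table under its centre, x to its back, y along it; turned by up to 0.1 rad. A thin rail runs 22 mm above the top at the back edge (x = +105 mm); a loofah handle and a round scrubber hang below the front edge.
- warmer: Soap warmer, fixed on the shelf: white plastic box 160 (x) x 260 (y) x 45 mm; origin at the centre of its underside, x to its back, y to its left. On top: warming plate (y = +65 mm) and dial (x = +15, y = -65 mm). Round the dial's front half, clockwise from above: a short bar (off), one dot, two dots, three dots, the dots in radial rows.
- plate (a point): Centre of the upper face of the round dark steel warming plate (diameter 90 mm, flat, its face 51 mm above the warmer's underside, no rim).
- two_mark (a point): The two-dot mark on the warmer's top, 40 mm from the dial's axis: the dial's pointer must point at it.
- dial_grip (a point): Point on the dial's vertical axis 24 mm above the warmer's top: TCP place for turning it. The dial is black: a round skirt (diameter 50, 7 mm high) with an upright grip bar on it, 44 mm long, 13 mm thick, its top 31 mm above the warmer's top. The point's x axis points along the bar to the pointer.
- dial_nose (a point): End of the white pointer, 30 mm from the dial's axis along the bar: shows which way the dial points.
- dial (a joint): Dial angle in rad, growing clockwise seen from above: 0 off, 0.698 one dot, 1.396 two dots, 2.094 three dots; stops just past both ends. The pointer's direction, counter-clockwise from the warmer's x axis, is 4.189 - angle. Sprung notches (under 0.1 N m) draw the released dial in and hold it. Starts at off or at one dot.
- tin: Closed round aluminium tin, diameter 54, height 34 mm, about 120 g; the origin is the centre of its underside. It stands upright on the shelf to one side of the warmer.
- bowl: White ceramic shaving bowl, 100 mm across, 50 mm high, standing on the shelf on the other side of the warmer; the origin is the centre of its underside. Leave it alone.
- clipper: Grey plastic nail clipper, 62 x 15 x 12 mm, lying at the left end of the shelf; the origin is under its centre. Leave it alone.
- brush: Grey shaving brush, diameter 36, height 102 mm, standing at the right end of the shelf; the origin is the centre of its underside. Leave it alone.
- aftershave: Glass bottle, diameter 40, height 85 mm, standing at the left end of the shelf; the origin is the centre of its underside. Leave it alone.
There are look-alikes about, which are no part of the job. There is more than one size of the tin; the job needs the larger.

How it is judged:
On the way, in this order (a step that is already met when the one before it is completed fails the run):
1. the tin stands upright with its whole base on the warming plate, let go (horizontal distance between tin and plate below 0.018 m and z of tin in the frame of plate between -0.004 and 0.004 m and angle between tin's own z axis and vertical below 0.1 rad and contact force between the fingers and tin below 0.1 N), for 0.2 s.
2. the dial rests at the two-dot mark (value of joint dial between 1.276 and 1.516 rad), for 0.2 s.
At the end, for the whole second after the job is handed in: The tin stands still and upright (within 0.1 rad) on the warming plate, its centre within 18 mm of the plate's centre (its whole base on the plate), and the dial rests released at the two-dot notch (1.396 +- 0.12 rad) (all of step 2 and horizontal distance between tin and plate below 0.018 m and z of tin in the frame of plate between -0.004 and 0.004 m and angle between tin's own z axis and vertical below 0.1 rad and linear speed of tin below 0.02 m/s and velocity of joint dial between -0.1 and 0.1 rad/s); the robot touches nothing.
It fails at once if another thing on the shelf is shifted by more than 30 mm (distance of any of bowl, clipper, brush, aftershave from where it was at the start of the episode above 0.03 m).
It fails at once if the tin is dropped (it falls freely faster than 0.7 m/s, that is from more than about 25 mm) (contact force between the fingers and tin below 0.1 N and linear speed of tin above 0.7 m/s).
It also fails if it takes over 48 s, if anything falls off the work surface, if the arm or the gripper's body presses on something with over 40 N, if the wrist force passes 120 N, or if a joint passes its speed limit or range.

ROBOT

A 6-joint arm with a two-finger parallel gripper is mounted at the origin on the work surface. World frame = base frame: x ahead of the robot, y to its left, z up, the work surface at z = 0. Lengths are in m, angles in rad, forces in N, time in s.
With the tool pointing down it reaches from about 0.225 to 0.725 m from the base axis. Payload 3.1 kg.
Tool frame: the origin (TCP) lies between the finger pads, 19 mm behind the fingertips; this is the grasp point; z points along the fingers, y is the direction in which the jaws open and shut (so a half turn about z gives the same grasp; the last joint's range is limited). The gripper opens to 85 mm and grips with 20 to 120 N. Pads are 22 mm wide; open, the fingers measure 114 mm over their backs; the gripper's body (76 mm by 85 mm) begins 54 mm behind the grasp point. The pads swing forward as they close: fully open they stand 13 mm farther back than shut.
Start: joints at [-0.128, 0.048, 0.099, 1.622, 0, 1.443], TCP at [0.525, -0, 0.25] pointing down, gripper open.
Joint ranges: [-2.91, 2.91], [-0.99, 1.94], [-1.21, 1.42], [-2.12, 2.29], [-1.49, 1.47], [-3.14, 3.14]. Speed limits (rad/s): [2.79, 2.79, 3.14, 3.14, 3.14, 3.14].

INTERFACE

Orientations are given as a unit quaternion [x, y, z, w].
In Python, from bench import arm gives the robot as it stands.
- The arm moves only by the shell command python3 -m handwheel 'ROWS'. ROWS is JSON, a list of rows, each a list of 5 numbers: the closure, from -1 (fully open) to 1 (shut), then the shift along the tool's x, y, z in mm, then the turn about the tool's z in units of 10 degrees (1.0 is 10 degrees). A call has 1 to 5 rows; each row is the pose to reach, as a shift and turn from the pose measured when the call began, along the tool's axes at that moment; what a row does not reach only later rows make up. A row lasts 1/8 s, in which the tool goes at most 62.5 mm and 10.7 degrees, less where a joint would pass 70% of its speed; a pose out of reach is approached as far as the arm can. A call with a gripper value outside its range is refused whole. The fingers move at their own pace and stop on an object; the grip force is fixed at half the most. Time passes only in rows, so rows that repeat a pose let the fingers close. It gives the time, the measured TCP pose, the force and the opening at its end, in the units of the state.
- arm.get_state(): the state, without advancing time (a new reading comes with each control period).
- arm.capture(name): name is "scene" or "side" or "wrist"; returns (picture, depth): 480x640x3 uint8, red, green, blue; 480x640 float32, m along the optical axis (not along the pixel's ray), 0 where there is no reading.
- arm.camera_info(name): a dict with "camera_matrix" (3x3 intrinsics, pixels), "T" (4x4, takes a point from camera to world coordinates); the wrist camera has in their place "hand_eye" (4x4, takes a point from camera to tool coordinates, whose origin is the TCP and whose axes are the flange's). Camera axes: x right, y down, z forward; pixel columns grow to the right and rows downward; lengths in m; the calibration is good to about 2 mm. A picture is of the moment at which its call begins: read the wrist's pose just before it. camera_info takes no time and is no camera call.
- arm.close_job(): hands the job in, once; it reports no verdict.
Trained networks look in the newest picture that a camera, given by its name, has taken for a name from the list of things; names that differ only in an ending like _2 or _b are one class to them, and where a whole thing is asked for, a point or a joint stands for the part that bears it (a point fixed in the world has none). Each returns a list of dicts, best first, with "confidence" (0 to 1); they miss things now and then, are a little off and sometimes report something else, mostly with a low value. They report only what shows in the picture. A call takes as long as a camera call. They do not tell look-alikes from the thing itself.
- arm.silhouettes(camera, thing): "pixels" (480x640 bool, what is visible of it) and "box" ([left, top, right, bottom] in pixels, round what is visible of it).
The state is a dict: "clock": time; "joint_pos": joint angles; "qd": joint speeds; "tau": joint torques, N m; "tool_pos": TCP position; "orientation": TCP orientation; "ft_force": force on the tool from outside, world axes, zero at the start; "torque": the same for the moment, N m; "width": finger opening in m.
Only numpy, scipy, OpenCV 4.12 (cv2) and the standard library are available. Lean on these libraries where they do the work, as an engineer would, in place of code of your own. Each camera call takes 0.05 s, during which the arm holds its last target. There are 200 camera calls.

## Working session

There is one attempt and no reset: what is moved stays moved. The work goes in short steps, Python scripts to look and compute and a shell command to move; the robot and the scene stay as the last step left them, time stands still between calls to the robot, and variables do not carry over. Pictures are saved under pics/ and viewed, about 8 in all and at most 12, crops included, and the job is handed in when it is done.

```bash
mkdir -p pics; cat > h.py <<'E'
import numpy as np,cv2
from bench import arm
from scipy.spatial.transform import Rotation as R
def tool():
    s=arm.get_state();T=np.eye(4);T[:3,:3]=R.from_quat(s['orientation']).as_matrix();T[:3,3]=s['tool_pos'];return T
def grab(cam,save=None):
    T=tool();im,d=arm.capture(cam);ci=arm.camera_info(cam)
    Tc=T@np.array(ci['hand_eye']) if cam=='wrist' else np.array(ci['T'])
    if save: cv2.imwrite('pics/'+save,im[:,:,::-1])
    return im,d,np.array(ci['camera_matrix']),Tc
def pts(d,K,T,mask=None):
    m=d>0
    if mask is not None:m=m&mask
    v,u=np.nonzero(m);z=d[v,u]
    P=np.c_[(u-K[0,2])/K[0,0]*z,(v-K[1,2])/K[1,1]*z,z]
    return P@T[:3,:3].T+T[:3,3]
def look(cam,things,d,K,T):
    for t in things:
        for o in arm.silhouettes(cam,t)[:4]:
            p=pts(d,K,T,o['pixels']); 
            if len(p)<5: print(cam,t,o['confidence'],o['box'],'no depth');continue
            top=np.percentile(p[:,2],95);q=p[p[:,2]>top-.006]
            mid=(q.min(0)+q.max(0))/2
            print(cam,t,round(float(o['confidence']),2),[int(x) for x in o['box']],'top',top.round(4),'mid',mid.round(4)[:2],'mean',q.mean(0).round(4)[:2],'ext',np.ptp(q,axis=0).round(3)[:2],'zmin',p[:,2].min().round(3))
E
python3 - <<'E'
from h import *
print(tool().round(3),arm.get_state()['clock'])
for c in ['scene','side']:
    im,d,K,T=grab(c,c+'1.png'); print(T.round(2)[:3].tolist())
    look(c,['tin','warmer','plate','dial_grip','bowl','clipper','brush','aftershave'] if c=='scene' else ['tin','dial_grip','warmer'],d,K,T)
print(arm.get_state()['clock'])
E
```

```text
[[ 0.     1.    -0.002  0.524]
 [ 1.    -0.     0.     0.   ]
 [ 0.    -0.002 -1.     0.249]
 [ 0.     0.     0.     1.   ]] 0.0
[[0.84, 0.46, -0.28, 0.85], [0.54, -0.73, 0.43, -0.52], [-0.01, -0.51, -0.86, 1.15]]
scene tin 0.97 [262, 321, 289, 348] top 0.1671 mid [ 0.5802 -0.2795] mean [ 0.5807 -0.2798] ext [0.051 0.054] zmin 0.127
scene tin 0.84 [230, 431, 248, 448] top 0.0279 mid [ 0.621  -0.5099] mean [ 0.621  -0.5097] ext [0.038 0.035] zmin 0.011
scene tin 0.56 [305, 257, 327, 269] top 0.2074 mid [ 0.5627 -0.0771] mean [ 0.5625 -0.0774] ext [0.043 0.025] zmin 0.172
scene warmer 0.92 [276, 207, 374, 298] top 0.1831 mid [ 0.546  -0.0142] mean [ 0.5525 -0.02  ] ext [0.157 0.251] zmin 0.125
scene plate 0.72 [271, 206, 373, 299] top 0.1833 mid [ 0.546  -0.0142] mean [ 0.5521 -0.0191] ext [0.157 0.251] zmin 0.127
scene plate 0.24 [358, 129, 377, 135] top 0.1428 mid [0.4504 0.4207] mean [0.4475 0.4197] ext [0.051 0.029] zmin 0.128
scene dial_grip 0.64 [305, 250, 324, 271] top 0.2074 mid [ 0.5627 -0.0771] mean [ 0.5625 -0.0774] ext [0.043 0.025] zmin 0.171
scene bowl 0.73 [344, 149, 376, 178] top 0.1805 mid [0.4924 0.268 ] mean [0.4919 0.2734] ext [0.1   0.099] zmin 0.124
scene clipper 0.42 [362, 130, 378, 133] top 0.1427 mid [0.4507 0.4195] mean [0.4482 0.4191] ext [0.051 0.027] zmin 0.128
scene aftershave 0.61 [388, 127, 406, 151] top 0.2141 mid [0.5454 0.4137] mean [0.5456 0.4129] ext [0.018 0.023] zmin -0.002
[[-0.93, -0.27, 0.25, 0.22], [-0.37, 0.65, -0.66, 0.79], [0.01, -0.71, -0.71, 0.98]]
side tin 0.49 [256, 187, 347, 278] top 0.1829 mid [ 0.5342 -0.0078] mean [0.5428 0.0216] ext [0.161 0.25 ] zmin 0.127
side dial_grip 0.77 [299, 192, 320, 211] top 0.2059 mid [ 0.5599 -0.0716] mean [ 0.56   -0.0719] ext [0.041 0.024] zmin 0.172
side warmer 0.79 [254, 185, 348, 275] top 0.1828 mid [ 0.5399 -0.0051] mean [0.5432 0.0214] ext [0.15  0.245] zmin 0.127
0.65
```

View pics/scene1.png

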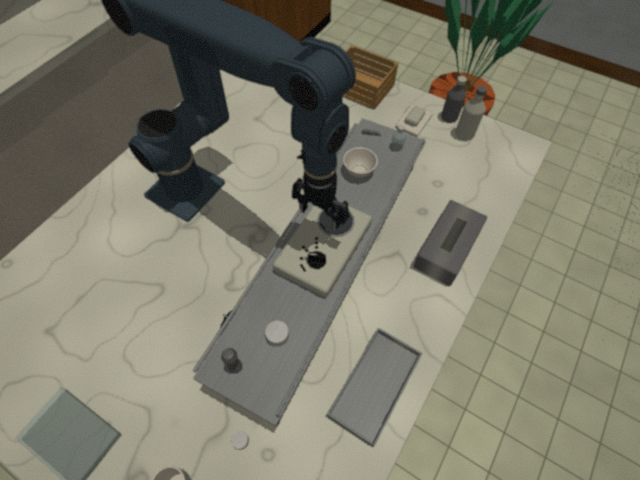

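View pics/side1.png

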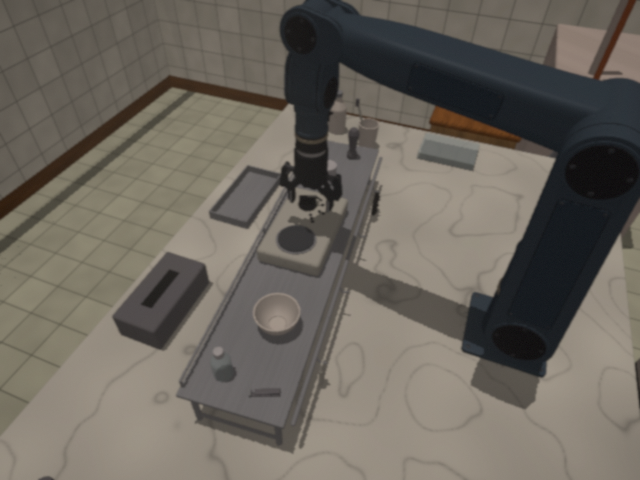

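The scene view shows the larger tin on the shelf at pixel (276,332), and it is 54 mm across with its top at 0.167. The small look-alike is on the table at (240,440). The dial is at (316,260). The side view shows the plate at (296,238). Next I'll use the wrist camera between the tin and the warmer.

```bash
python3 -m handwheel '[[-1,-50,0,-40,0],[-1,-100,0,-70,0],[-1,-150,0,-90,0],[-1,-150,0,-90,0]]'; python3 - <<'E'
from h import *
im,d,K,T=grab('wrist','w1.png'); print(T.round(3))
look('wrist',['tin','plate','dial_grip','dial_nose','two_mark','warmer','brush'],d,K,T)
E
```

```text
clock: 1.15
tool_pos: [0.5255, -0.1536, 0.3417]
orientation: [0.709, 0.705, 0.0, 0.002]
ft_force: [-0.3, 0.0, 0.1]
width: 0.0856
[[ 1.    -0.005  0.001  0.525]
 [-0.004 -0.954 -0.301 -0.077]
 [ 0.002  0.301 -0.954  0.465]
 [ 0.     0.     0.     1.   ]]
wrist tin 0.74 [347, 302, 410, 375] top 0.1643 mid [ 0.5792 -0.277 ] mean [ 0.5789 -0.275 ] ext [0.053 0.054] zmin 0.129
wrist dial_grip 0.75 [330, 72, 411, 147] top 0.2059 mid [ 0.5609 -0.0744] mean [ 0.5608 -0.074 ] ext [0.044 0.027] zmin 0.173
wrist dial_nose 0.71 [328, 73, 411, 148] top 0.2059 mid [ 0.5609 -0.0744] mean [ 0.5608 -0.074 ] ext [0.044 0.027] zmin 0.173
wrist two_mark 0.83 [224, 0, 460, 207] top 0.1817 mid [ 0.5457 -0.0687] mean [ 0.5541 -0.0708] ext [0.15 0.13] zmin 0.127
wrist two_mark 0.47 [349, 303, 409, 371] top 0.1643 mid [ 0.5792 -0.2765] mean [ 0.5789 -0.275 ] ext [0.053 0.053] zmin 0.128
wrist warmer 0.58 [224, 0, 459, 204] top 0.1817 mid [ 0.5457 -0.0687] mean [ 0.5542 -0.0708] ext [0.15 0.13] zmin 0.128
wrist brush 0.93 [315, 406, 350, 430] top 0.1521 mid [ 0.5382 -0.2646] mean [ 0.5369 -0.3767] ext [0.027 0.244] zmin 0.128
```

View pics/w1.png

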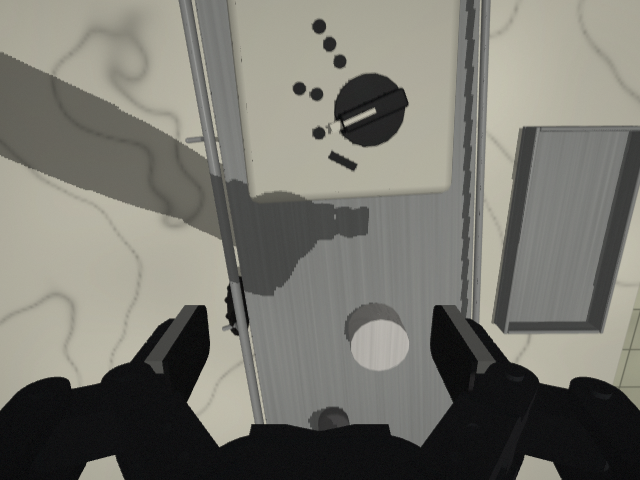

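The wrist view shows the dial pointing at one dot, with the nose at about (330,128). The two-dot mark is at (308,92) and the tin at (379,345). The brush is at (330,418), clear of the tin. The tin positions from the two views agree to about 2.5 mm. I'll descend part way.

```bash
python3 -m handwheel '[[-1,-45,20,20,0],[-1,-90,40,40,0],[-1,-124,54,80,0],[-1,-124,54,100,0],[-1,-124,54,100,0]]'; python3 - <<'E'
from h import *
im,d,K,T=grab('wrist','w2.png')
look('wrist',['tin'],d,K,T)
im,d,K,T=grab('scene','s2.png')
look('scene',['tin','brush','plate','dial_grip'],d,K,T)
p=pts(d,K,T);q=p[(p[:,2]>.175)&(p[:,2]<.24)&(p[:,1]<-.33)&(p[:,1]>-.5)&(p[:,0]>.4)&(p[:,0]<.65)]
print(len(q),q.min(0),q.max(0))
E
```

```text
clock: 2.17
tool_pos: [0.5779, -0.2716, 0.2361]
orientation: [0.706, 0.708, -0.001, -0.004]
ft_force: [-1.2, -0.5, 0.3]
width: 0.0856
wrist tin 0.79 [277, 210, 373, 317] top 0.1642 mid [ 0.5795 -0.277 ] mean [ 0.5794 -0.2756] ext [0.053 0.054] zmin 0.128
scene tin 0.75 [263, 320, 287, 347] top 0.1667 mid [ 0.5817 -0.2809] mean [ 0.5815 -0.2807] ext [0.05  0.051] zmin 0.126
scene tin 0.63 [231, 433, 251, 447] top 0.0281 mid [ 0.6212 -0.5101] mean [ 0.6209 -0.5103] ext [0.037 0.034] zmin 0.01
scene brush 0.86 [220, 348, 243, 374] top 0.2321 mid [ 0.5413 -0.392 ] mean [ 0.5412 -0.3923] ext [0.026 0.025] zmin 0.128
scene plate 0.94 [281, 194, 373, 296] top 0.183 mid [ 0.5495 -0.0771] mean [0.548  0.0011] ext [0.162 0.38 ] zmin 0.125
scene dial_grip 0.87 [305, 251, 324, 272] top 0.2069 mid [ 0.5623 -0.0778] mean [ 0.5623 -0.0774] ext [0.042 0.025] zmin 0.171
237 [ 0.52472517 -0.4087622   0.17731938] [ 0.55747127 -0.37531685  0.23495547]
```

View pics/w2.png

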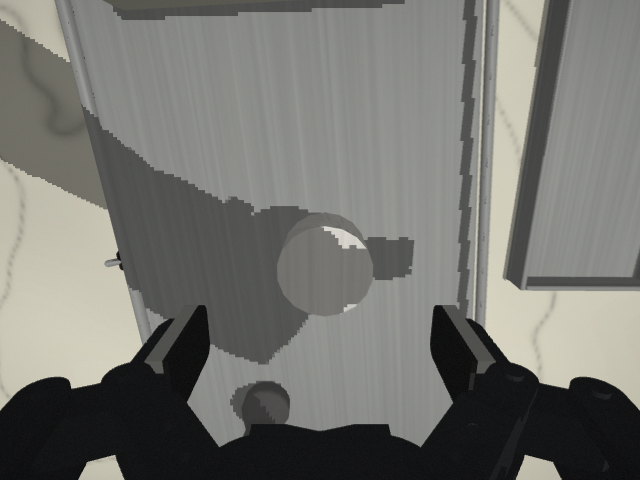

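The tin is centred between the fingers, at about (325,265), and the brush is clear. I'll descend and grip.

```bash
python3 -m handwheel '[[-1,-6,1,40,0],[-1,-6,1,70,0],[-1,-6,1,81,0],[-1,-6,1,81,0],[-1,-6,1,81,0]]'; python3 -m handwheel '[[1,0,0,0,0],[1,0,0,0,0],[1,0,0,0,0],[1,0,0,0,0],[1,0,0,0,0]]'
```

```text
clock: 3.15
tool_pos: [0.5817, -0.2791, 0.1626]
orientation: [0.706, 0.708, 0.001, 0.003]
ft_force: [1.2, -0.1, 1.1]
width: 0.0859
clock: 3.78
tool_pos: [0.5826, -0.2797, 0.165]
orientation: [0.706, 0.708, 0.001, 0.005]
ft_force: [-0.5, -0.6, 6.5]
width: 0.0516
```

```bash
python3 -m handwheel '[[1,0,0,-15,0],[1,0,0,-30,0],[1,0,0,-30,0]]'; python3 - <<'E'
from h import *
im,d,K,T=grab('wrist','w3.png')
look('wrist',['tin'],d,K,T)
im2,d,K,T=grab('scene')
look('scene',['tin'],d,K,T)
cv2.imwrite('pics/c3.png',np.hstack([cv2.resize(im[150:,150:480],(400,400)),cv2.resize(im2[270:390,200:320],(400,400))])[:,:,::-1])
E
```

```text
clock: 4.15
tool_pos: [0.5834, -0.2801, 0.1975]
orientation: [0.706, 0.708, 0.002, 0.007]
ft_force: [-0.1, -0.2, -1.1]
width: 0.0515
wrist tin 0.69 [248, 233, 391, 389] top 0.1965 mid [ 0.5828 -0.2775] mean [ 0.5828 -0.2754] ext [0.052 0.054] zmin 0.128
scene tin 0.73 [229, 432, 249, 450] top 0.0282 mid [ 0.6208 -0.5096] mean [ 0.6202 -0.5095] ext [0.039 0.038] zmin -0.002
```

View pics/c3.png

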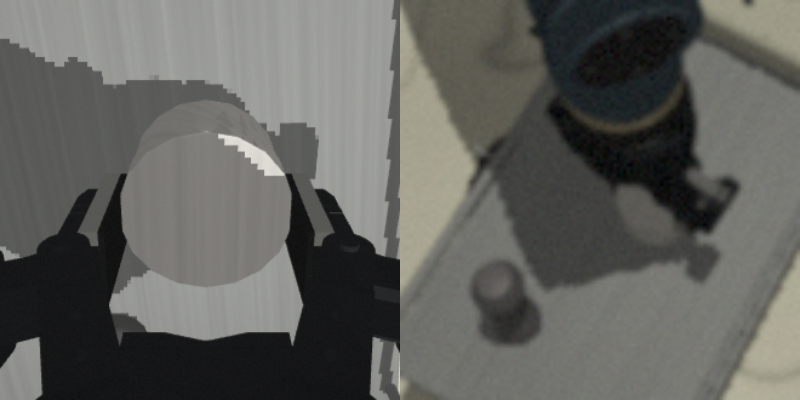

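The tin is held squarely and has lifted 32 mm, the same as the TCP. Now I'll raise it and carry it towards the warmer.

```bash
python3 -m handwheel '[[1,0,0,-40,0],[1,30,0,-80,0],[1,80,0,-105,0],[1,130,-5,-105,0],[1,170,-10,-105,0]]'; python3 -m handwheel '[[1,40,0,0,0],[1,80,0,0,0],[1,110,-5,0,0],[1,110,-5,0,0],[1,110,-5,0,0]]'; python3 - <<'E'
from h import *
im,d,K,T=grab('wrist','w4.png'); np.savez('w4.npz',d=d,K=K,T=T)
print(T.round(3));look('wrist',['plate','dial_grip','warmer','tin'],d,K,T)
im,d,K,T=grab('scene','s4.png');look('scene',['tin','dial_grip','plate','warmer'],d,K,T)
im,d,K,T=grab('side','sd4.png');look('side',['plate','dial_grip'],d,K,T)
E
```

```text
clock: 4.97
tool_pos: [0.5707, -0.1071, 0.2983]
orientation: [0.706, 0.708, 0.001, 0.004]
ft_force: [0.9, -0.2, -0.4]
width: 0.0514
clock: 5.6
tool_pos: [0.5653, 0.0026, 0.2972]
orientation: [0.706, 0.708, 0.001, 0.004]
ft_force: [0.4, 0.7, -0.9]
width: 0.0516
[[ 1.     0.002  0.006  0.564]
 [ 0.004 -0.953 -0.303  0.08 ]
 [ 0.005  0.303 -0.953  0.42 ]
 [ 0.     0.     0.     1.   ]]
wrist plate 0.85 [142, 40, 404, 405] top 0.1809 mid [ 0.5427 -0.0086] mean [0.5379 0.0496] ext [0.157 0.251] zmin 0.128
wrist warmer 0.72 [141, 38, 404, 410] top 0.1809 mid [ 0.5427 -0.0086] mean [0.538  0.0495] ext [0.157 0.251] zmin 0.128
wrist tin 0.74 [87, 0, 437, 432] top 0.1532 mid [0.5577 0.0346] mean [0.639  0.0512] ext [0.197 0.225] zmin -0.002
wrist tin 0.72 [248, 235, 390, 387] top 0.2964 mid [0.5648 0.0052] mean [0.5647 0.0073] ext [0.052 0.055] zmin 0.173
scene tin 0.77 [321, 204, 342, 230] top 0.2987 mid [ 0.5671 -0.0009] mean [ 0.5644 -0.0036] ext [0.054 0.049] zmin 0.178
scene tin 0.61 [232, 431, 248, 448] top 0.0282 mid [ 0.6214 -0.5096] mean [ 0.6213 -0.5093] ext [0.037 0.035] zmin 0.006
scene dial_grip 0.63 [305, 250, 323, 269] top 0.2077 mid [ 0.5626 -0.0774] mean [ 0.5616 -0.0779] ext [0.041 0.023] zmin 0.171
scene plate 0.79 [273, 204, 373, 297] top 0.1828 mid [ 0.5453 -0.0157] mean [ 0.5531 -0.0339] ext [0.16  0.251] zmin 0.126
scene warmer 0.79 [275, 202, 371, 300] top 0.183 mid [ 0.5453 -0.0157] mean [ 0.5543 -0.0331] ext [0.16  0.251] zmin 0.126
scene warmer 0.29 [306, 251, 327, 272] top 0.2076 mid [ 0.5626 -0.0774] mean [ 0.5622 -0.0777] ext [0.041 0.023] zmin 0.173
side plate 0.97 [254, 192, 345, 274] top 0.1824 mid [ 0.5389 -0.0054] mean [0.5407 0.0233] ext [0.155 0.253] zmin 0.127
side dial_grip 0.72 [300, 197, 319, 208] top 0.2061 mid [ 0.5534 -0.0725] mean [ 0.5547 -0.0723] ext [0.026 0.017] zmin 0.178
```

View pics/w4.png

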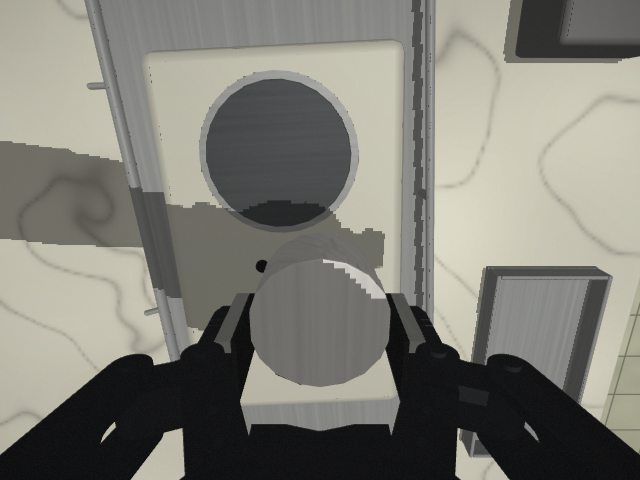

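The plate is at about (280,152), and the tin hangs in the grip with its centre at (320,322). I'll fit an ellipse to the plate's dark disc here and in the side view.

```bash
python3 - <<'E'
from h import *
def fit(imf,cam,roi,K,T,thr,d=None):
    im=cv2.imread('pics/'+imf,0);x0,y0,x1,y1=roi;m=np.zeros_like(im);m[y0:y1,x0:x1]=(im[y0:y1,x0:x1]<thr)*255
    cs,_=cv2.findContours(m,cv2.RETR_EXTERNAL,cv2.CHAIN_APPROX_NONE);c=max(cs,key=cv2.contourArea)
    p=c[:,0].astype(float);z=.181
    r=np.c_[(p[:,0]-K[0,2])/K[0,0],(p[:,1]-K[1,2])/K[1,1],np.ones(len(p))]@T[:3,:3].T
    W=T[:3,3]+r*((z-T[2,3])/r[:,2])[:,None]
    (cx,cy),rad=cv2.minEnclosingCircle(W[:,:2].astype(np.float32)*1000)
    A=np.c_[W[:,:2],np.ones(len(W))];s=np.linalg.lstsq(A,(W[:,:2]**2).sum(1),rcond=None)[0];c0=s[:2]/2;rr=np.sqrt(s[2]+c0@c0)
    print(cam,'LSQ',c0.round(4),rr.round(4),'minencl',round(cx),round(cy),rad,len(W))
n=np.load('w4.npz')
fit('w4.png','wrist',(195,65,365,235),n['K'],n['T'],110)
P=pts(n['d'],n['K'],n['T']);
m=np.zeros((480,640),bool);m[120:180,240:320]=1;print('plate z',np.median(pts(n['d'],n['K'],n['T'],m)[:,2]))
ci=arm.camera_info('side');fit('sd4.png','side',(270,215,325,258),np.array(ci['camera_matrix']),np.array(ci['T']),75)
# warmer yaw from box
q=P[(abs(P[:,2]-.175)<.003)]
q=P[(P[:,2]>.171)&(P[:,2]<.185)&(P[:,0]<.66)&(P[:,0]>.42)]
print(cv2.minAreaRect((q[:,:2]*1000).astype(np.float32)))
E
```

```text
wrist LSQ [0.5375 0.0461] 0.0495 minencl 535 39 61.44526290893555 600
plate z 0.18025296666997045
side LSQ [0.5396 0.0545] 0.0454 minencl 540 54 48.68158721923828 92
((542.9296264648438, -9.972030639648438), (156.31033325195312, 256.8407897949219), 2.9362711906433105)
```

The side fit (0.5396, 0.0545, r 45 mm) agrees with the warmer's box pose, which gives (0.5397, 0.055). I'm rejecting the wrist circle because the shadow contaminated it.

```bash
python3 -m handwheel '[[1,25,-12,0,0],[1,50,-25,0,0],[1,50,-25,30,0],[1,50,-25,60,0],[1,50,-25,68,0]]'; python3 -m handwheel '[[1,0,0,0,0],[1,0,0,0,0]]'; python3 - <<'E'
from h import *
im,d,K,T=grab('wrist','w5.png')
for o in arm.silhouettes('wrist','tin')[:3]: print(o['box'],o['confidence'])
look('wrist',['tin','warmer'],d,K,T);P=pts(d,K,T)
q=P[(P[:,2]>.171)&(P[:,2]<.185)&(P[:,0]<.66)&(P[:,0]>.42)]
print(cv2.minAreaRect((q[:,:2]*1000).astype(np.float32)))
E
```

```text
clock: 6.88
tool_pos: [0.5393, 0.0527, 0.227]
orientation: [0.706, 0.708, -0.0, 0.002]
ft_force: [-0.4, 0.2, -1.2]
width: 0.0517
clock: 7.12
tool_pos: [0.5399, 0.0526, 0.2283]
orientation: [0.706, 0.708, 0.0, 0.003]
ft_force: [0.5, -0.2, -0.6]
width: 0.0515
[250.3, 230.0, 392.5, 390.0] 0.78
wrist tin 0.78 [250, 230, 392, 390] top 0.2274 mid [0.5392 0.0555] mean [0.5393 0.0574] ext [0.052 0.054] zmin 0.174
wrist warmer 0.72 [144, 128, 481, 458] top 0.1806 mid [0.5391 0.0368] mean [0.538  0.0682] ext [0.15  0.161] zmin 0.128
((541.5072021484375, 17.632347106933594), (156.04299926757812, 203.1171875), 2.880035161972046)
```

```bash
python3 -m handwheel '[[1,0,0,5,0],[1,0,0,10,0],[1,0,0,10,0]]';python3 -m handwheel '[[1,0,0,3,0],[1,0,0,3,0]]';python3 -m handwheel '[[1,0,0,2.5,0],[1,0,0,2.5,0]]'
```

```text
clock: 7.7
tool_pos: [0.5395, 0.0526, 0.2173]
orientation: [0.706, 0.708, -0.0, 0.002]
ft_force: [-1.3, 0.4, -1.4]
width: 0.0516
clock: 7.95
tool_pos: [0.5398, 0.0526, 0.2159]
orientation: [0.706, 0.708, 0.0, 0.003]
ft_force: [-1.3, -0.2, 5.3]
width: 0.0515
clock: 8.2
tool_pos: [0.5397, 0.0526, 0.2159]
orientation: [0.706, 0.708, 0.001, 0.004]
ft_force: [-3.3, 0.3, 8.3]
width: 0.0514
```

The tin is in contact: 8 N upward, and its base at about 0.181 matches the plate. I'll release, then rise.

```bash
python3 -m handwheel '[[0,0,0,0,0],[-1,0,0,0,0],[-1,0,0,0,0],[-1,0,0,0,0],[-1,0,0,0,0]]';python3 -m handwheel '[[-1,0,0,-20,0],[-1,0,0,-50,0],[-1,-40,0,-90,0],[-1,-90,0,-90,0],[-1,-90,0,-90,0]]'; python3 - <<'E'
from h import *
im,d,K,T=grab('wrist','w6.png'); print(arm.get_state()['width']); np.savez('w6.npz',d=d,K=K,T=T)
look('wrist',['tin','dial_grip','warmer'],d,K,T)
im,d,K,T=grab('side');look('side',['tin','dial_grip'],d,K,T)
E
```

```text
clock: 8.82
tool_pos: [0.5397, 0.0526, 0.2157]
orientation: [0.706, 0.708, 0.001, 0.004]
ft_force: [0.1, 0.0, -0.1]
width: 0.0852
clock: 9.45
tool_pos: [0.5397, -0.04, 0.3065]
orientation: [0.708, 0.707, 0.001, 0.005]
ft_force: [-0.1, 0.5, -1.1]
width: 0.0856
0.08531630904988781
wrist tin 0.57 [267, 20, 371, 134] top 0.2153 mid [0.5394 0.0551] mean [0.5393 0.0557] ext [0.053 0.053] zmin 0.178
wrist dial_grip 0.58 [308, 241, 386, 312] top 0.2059 mid [ 0.5613 -0.0733] mean [ 0.5609 -0.0725] ext [0.044 0.027] zmin 0.173
side tin 0.71 [283, 220, 309, 244] top 0.2163 mid [0.5395 0.0558] mean [0.5397 0.0568] ext [0.053 0.054] zmin 0.172
side dial_grip 0.75 [298, 195, 318, 209] top 0.2062 mid [ 0.5599 -0.073 ] mean [ 0.5597 -0.0717] ext [0.038 0.026] zmin 0.172
side dial_grip 0.44 [255, 295, 300, 334] top 0.1792 mid [0.4937 0.2721] mean [0.4953 0.2705] ext [0.098 0.098] zmin 0.128
```

View pics/w6.png

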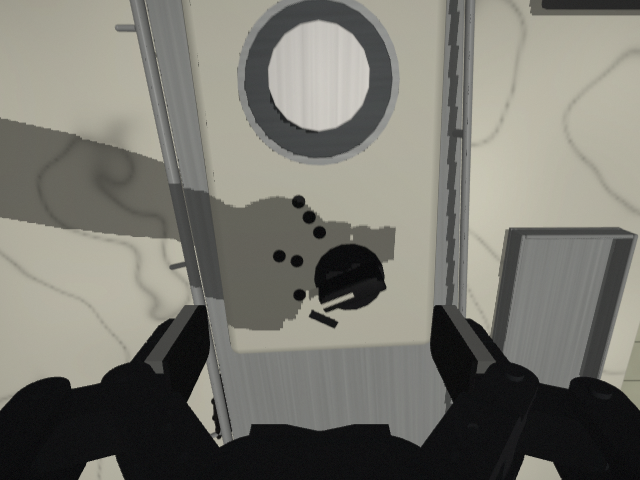

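The tin stands upright on the plate at (0.5395, 0.055), within 1 mm of the plate's centre, with its top at 0.2155. The dial is at (350,277). Next I'll turn the tool about 113° counter-clockwise above the dial so the jaws straddle the bar; the last joint has room that way.

```bash
python3 -m handwheel '[[-1,-10,6,0,-1],[-1,-20,12,0,-2],[-1,-34,21,0,-3],[-1,-34,21,0,-4],[-1,-34,21,0,-5]]'; python3 -m handwheel '[[-1,0,0,0,-1],[-1,0,0,0,-2],[-1,0,0,0,-3],[-1,0,0,0,-4],[-1,0,0,0,-5]]';  python3 -m handwheel '[[-1,0,0,0,-1],[-1,0,0,0,-1.3],[-1,0,0,0,-1.3]]'; python3 - <<'E'
from h import *
def report(g=(.561,-.074,.203),bar=202.9):
    T=tool();print(T.round(3)[:3].tolist(),'J6',arm.get_state()['joint_pos'][5],'yaw y',np.degrees(np.arctan2(T[1,1],T[0,1])),'shift mm',(T[:3,:3].T@(np.array(g)-T[:3,3])*1000).round(1))
im,d,K,T=grab('wrist','w7.png');look('wrist',['dial_grip'],d,K,T)
P=pts(d,K,T);q=P[(P[:,2]>.200)&(P[:,2]<.209)&(np.hypot(P[:,0]-.561,P[:,1]+.074)<.03)]
print(len(q),cv2.minAreaRect((q[:,:2]*1000).astype(np.float32)));report()
E
```

```text
clock: 10.42
tool_pos: [0.5605, -0.0693, 0.3056]
orientation: [0.336, 0.942, -0.001, 0.003]
ft_force: [0.3, -0.3, 0.4]
width: 0.0854
clock: 11.05
tool_pos: [0.5605, -0.0683, 0.3055]
orientation: [-0.097, 0.995, -0.002, 0.002]
ft_force: [0.3, 1.1, -0.2]
width: 0.0855
clock: 11.42
tool_pos: [0.5604, -0.0675, 0.3053]
orientation: [-0.209, 0.978, -0.002, 0.002]
ft_force: [-0.4, 0.4, 0.4]
width: 0.0857
wrist dial_grip 0.9 [276, 188, 350, 276] top 0.2058 mid [ 0.5607 -0.0741] mean [ 0.5595 -0.0747] ext [0.044 0.028] zmin 0.173
1412 ((560.5635375976562, -74.0988998413086), (44.05421829223633, 12.592751502990723), 23.327491760253906)
[[-0.913, -0.408, 0.005, 0.56], [-0.408, 0.913, -0.003, -0.068], [-0.003, -0.005, -1.0, 0.305]] J6 -0.65851205499363 yaw y 114.08688543934987 shift mm [  2.4  -5.4 102.4]
```

View pics/w7.png

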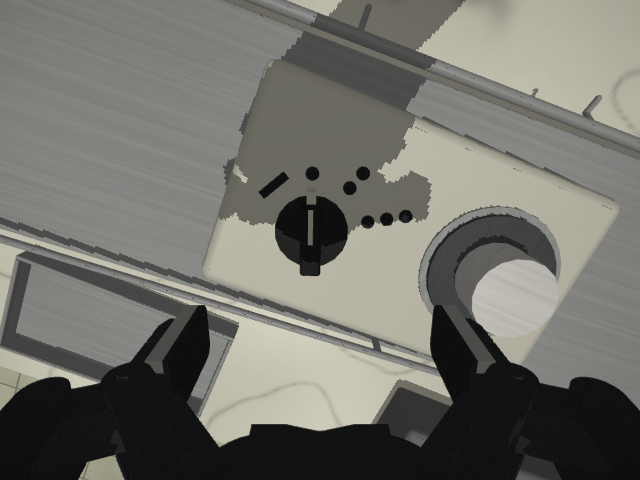

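The jaws straddle the bar, which measures 23.3° with its centre at (0.5606, -0.0741). The tin is clear of the fingers. I'll descend and grip.

```bash
python3 -m handwheel '[[-1,2.5,-5.5,20,0.08],[-1,2.5,-5.5,55,0.08],[-1,2.5,-5.5,85,0.08],[-1,2.5,-5.5,102,0.08],[-1,2.5,-5.5,102,0.08]]'; python3 -m handwheel '[[-1,0,0,0,0]]'; python3 - <<'E'
from h import *
T=tool();print('yaw y',np.degrees(np.arctan2(T[1,1],T[0,1])),'shift mm',(T[:3,:3].T@(np.array((.5607,-.0741,.203))-T[:3,3])*1000).round(1))
E
```

```text
clock: 12.15
tool_pos: [0.56, -0.0738, 0.2019]
orientation: [-0.202, 0.979, -0.001, 0.001]
ft_force: [0.6, 1.0, 0.7]
width: 0.0853
clock: 12.28
tool_pos: [0.5608, -0.074, 0.2035]
orientation: [-0.202, 0.979, -0.002, 0.002]
ft_force: [0.3, 0.0, -0.3]
width: 0.0854
yaw y 113.27381192225826 shift mm [ 0.2 -0.1  0.5]
```

```bash
python3 -m handwheel '[[0,0,0,0,0],[1,0,0,0,0],[1,0,0,0,0],[1,0,0,0,0],[1,0,0,0,0]]'; python3 -m handwheel '[[1,0,0,0,0],[1,0,0,0,0]]';python3 -m handwheel '[[1,0,0,0,1],[1,0,0,0,2],[1,0,0,0,3],[1,0,0,0,4],[1,0,0,0,4]]'; python3 - <<'E'
from h import *
T=tool();print('yaw y',np.degrees(np.arctan2(T[1,1],T[0,1])),arm.get_state()['torque'])
E
```

```text
clock: 12.9
tool_pos: [0.561, -0.0742, 0.2039]
orientation: [-0.202, 0.979, -0.002, 0.002]
ft_force: [-0.0, -0.9, 0.6]
width: 0.0117
clock: 13.15
tool_pos: [0.561, -0.0743, 0.2039]
orientation: [-0.202, 0.979, -0.002, 0.002]
ft_force: [0.5, -0.6, 1.4]
width: 0.0117
clock: 13.78
tool_pos: [0.561, -0.0738, 0.2039]
orientation: [0.144, 0.99, -0.001, 0.003]
ft_force: [-0.6, -0.0, 0.9]
width: 0.0116
yaw y 73.39307509748174 [ 0.25923012  0.0363166  -0.01970872]
```

The dial has turned 40°, with the jaws at 73.4° against the expected 72.9°. I'll release, retreat and check.

```bash
python3 -m handwheel '[[0.4,0,0,0,0],[-0.3,0,0,0,0],[-1,0,0,0,0],[-1,0,0,0,0],[-1,0,0,0,0]]';python3 -m handwheel '[[-1,0,0,-20,0],[-1,0,0,-50,0],[-1,0,0,-100,0],[-1,0,0,-100,0],[-1,0,0,-100,0]]'; python3 - <<'E'
from h import *
im,d,K,T=grab('wrist','w8.png');look('wrist',['dial_grip','tin'],d,K,T)
P=pts(d,K,T);q=P[(P[:,2]>.200)&(P[:,2]<.209)&(np.hypot(P[:,0]-.561,P[:,1]+.074)<.03)]
print(cv2.minAreaRect((q[:,:2]*1000).astype(np.float32)))
im,d,K,T=grab('side');look('side',['tin'],d,K,T)
E
```

```text
clock: 14.4
tool_pos: [0.561, -0.0738, 0.2039]
orientation: [0.144, 0.99, -0.001, 0.003]
ft_force: [-0.2, -0.3, 0.2]
width: 0.0852
clock: 15.02
tool_pos: [0.5606, -0.0736, 0.3039]
orientation: [0.144, 0.99, -0.001, 0.003]
ft_force: [-0.6, 0.2, -0.3]
width: 0.0853
wrist dial_grip 0.97 [284, 189, 359, 282] top 0.2058 mid [ 0.5606 -0.0736] mean [ 0.5588 -0.0734] ext [0.044 0.023] zmin 0.174
wrist tin 0.7 [464, 102, 586, 204] top 0.2151 mid [0.5391 0.0546] mean [0.538  0.0541] ext [0.053 0.054] zmin 0.179
((560.6385498046875, -73.95551300048828), (12.95334529876709, 43.63762664794922), 73.87513732910156)
side tin 0.84 [286, 218, 307, 243] top 0.2163 mid [0.5389 0.0554] mean [0.5396 0.0567] ext [0.05  0.057] zmin 0.173
```

View pics/w8.png

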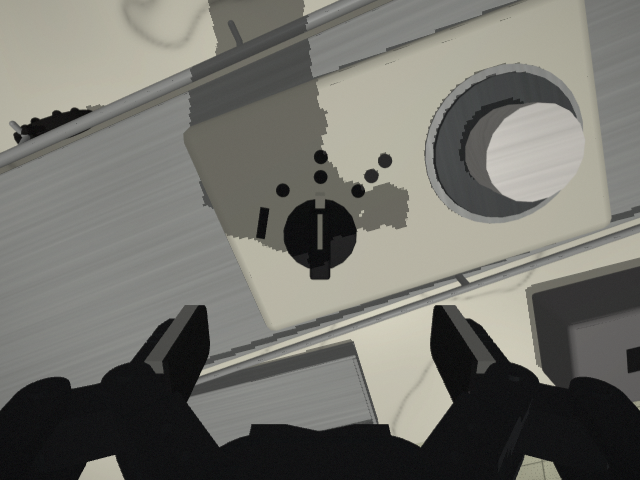

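The pointer at (320,200) points straight at the two-dot row at (320,157) to (320,177). The bar has turned 39.5°, and the tin is still on the plate at (0.539, 0.055). I'm handing in.

```bash
python3 -c "
from bench import arm
print(arm.close_job())"
```

```text
the job is handed in; nothing more can be done
None
```

I stood the larger tin on the warming plate, turned the dial from one dot to two dots, and handed the job in at about 15 s on the clock. No verdict was reported.

**Tin:** The last wrist and side views put its centre at about (0.539, 0.055), within about 1 mm of the plate's centre at (0.5397, 0.0547). Its top is at 0.215–0.216 m, which is right for standing flat on the plate. I lowered it until it touched (about 8 N) before letting go.

**Dial:** The bar turned 39.5° and points at the two-dot row, within about 1° of the expected direction. The gripper was open and about 100 mm above the dial when I handed in.

**Checks that disagreed:**
- One wrist-camera fit of the plate was off by about 8 mm because of a shadow. I used the side view and the warmer's outline instead, and they agreed within 1 mm.
- The scene camera read about 3 mm off the wrist camera in y throughout.
- I did not measure the bowl, clipper, brush and aftershave again at the end. The gripper showed no unexpected contact forces.

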